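# Proof-load a clamped jaw blank behind its shield

## Task

Proof-load the yellow jaw blank in the C-clamp: first slide the clear shield fully down by its orange handle, next flip the red safety catch fully over, off the black-handled lever, and only then pull that lever all the way towards you against its spring and hold it there. Finish while still holding the lever pulled with the gripper (the spring takes it back if you let go), with the shield still down and the catch still over. Leave the loose parts lying on the table undisturbed.

Things in the scene. Friction and masses are not known exactly. Their poses are not given: they have to be found in the camera images.
- shield_stand: Fixed test stand, steel base plate 180 x 220 x 12 mm (x, y, z), origin at the centre of its underside; its front is -x. Two aluminium uprights (202 mm high, 24 x 16 mm) at x = -65 mm, y = +-100 mm guide the clear shield between them; behind it (+x) a yellow 50 x 80 x 18 mm jaw blank is held in a blue C-clamp up to 155 mm high, beside a small red cylinder.
- sash_handle (a point): Centre of the shield's orange handle: a round bar 16 mm thick and 110 mm long along the stand's y axis, carried on two thin posts (at 48 mm either side) above the shield's top edge. 30 mm free space between the bar's centre and the shield's edge below it. Bar centre is 198 mm above the table with the shield fully down, higher by the value of joint sash.
- sash (a joint): Height of the shield above its fully-down stop, m: 0 is fully down, 0.12 fully up. It is 0.06 to 0.10 at the start and stays where it is left (friction about 6.5 N, its weight 3.4 N).
- valve_block: Fixed grey valve block 120 x 160 x 45 mm (x, y, z), origin at the centre of its underside on the table, its -x side faces the operator. It carries the lever and the catch on its top. The lever works the hydraulic cylinder on the stand.
- lever_pivot (a point): Hinge of the lever, 55 mm above the table, at x = 0, y = -25 mm on the valve block; hinge axis along the block's y.
- lever_grip (a point): Centre of the lever's black cross-grip: a round barrel 28 mm thick and 44 mm long along the block's y, 105 mm from the pivot on top of a steel stem 12 mm thick. At rest the lever leans 0.3 rad away from the operator (towards the block's +x), the grip's centre about 155 mm above the table; fully pulled it leans 0.45 rad towards the operator (-x).
- lever (a joint): Lever angle, rad: 0 at rest (leaning away), grows as the grip is pulled towards the block's -x, stop at 0.75. Springs back to 0 when let go; takes about 2 N at the grip to start, 7 to 8 N to hold fully pulled. While the catch is across it is blocked (within about 0.1).
- catch_pivot (a point): Hinge of the catch, 85 mm above the table, at x = -4 mm, y = +50 mm on the valve block, between two small steel lugs; hinge axis along the block's x.
- catch_tab (a point): Top end of the red catch's thumb tab. The catch is an L: a nose (87 mm long, 12 wide, 10 high) lies level from the pivot to the block's -y, across the operator's side of the lever stem; the tab (22 mm along x, 8 mm along y) stands straight up, its end 80 mm from the pivot. Pushing the tab outwards (to the block's +y, then down) turns the nose up, clear of the lever.
- catch (a joint): Catch angle, rad: 0 nose level, across the lever (locked); 1.5 fully over, tab lying nearly level and pointing to the block's +y, nose upright. It starts at 0 to 0.12. It stays where it is left (friction 0.05 N m, about 0.8 N at the tab's end).
- socket: Loose steel socket, ring of diameter 28 mm, 35 mm high, origin under its centre; leave alone.
- washer: Loose black thrust washer, diameter 50 mm, 8 mm thick, origin under its centre; leave alone.
- dowel_block: Loose metal block 50 x 35 x 25 mm with two 20 mm high dowels on top, origin under its centre; leave alone.
- valve_spool: Loose green valve spool standing upright, diameter 28 mm, 66 mm high, origin under its centre; leave alone.
Things that resemble listed ones, but are neither listed nor needed, are in the scene too. Leave any pink or turquoise look-alike of the valve_block alone.

How it is judged (in metres and radians):
On the way, in this order (a step that is already met when the one before it is completed fails the run):
1. the shield is slid fully down (within 8 mm of its stop) (value of joint sash below 0.008 m), for 0.2 s.
2. the catch is flipped over (past 1.2 rad) (value of joint catch above 1.2 rad), for 0.2 s.
3. the lever is pulled fully (past 0.65 rad) and held for a second (value of joint lever above 0.65 rad and contact force between the fingers and lever above 2 N), for 1 s.
At the end, for the whole second after the job is handed in: The program ends with the gripper fingers still holding the lever (contact over 2 N) past 0.65 of its 0.75 rad, the shield within 8 mm of its lower stop, the catch flipped past 1.2 rad, and every loose part within 20 mm of where it began (all of step 3 and value of joint sash below 0.008 m and value of joint catch above 1.2 rad and distance of each of socket, washer, dowel_block, valve_spool from where it was at the start of the episode below 0.02 m); the arm keeps its last pose, push and grip.
It fails at once if the lever is pulled (past 0.3 rad) while the shield is not down or the catch not over (value of joint lever above 0.3 rad and (value of joint sash above 0.012 m or value of joint catch below 1 rad)).
It fails at once if a loose part is shifted by over 20 mm (distance of any of socket, washer, dowel_block, valve_spool from where it was at the start of the episode above 0.02 m).
It also fails if it takes over 64 s, if anything falls off the work surface, if the arm or the gripper's body presses on something with over 40 N, if the wrist force passes 120 N, or if a joint passes its speed limit or range.

## Robot

A 6-joint arm with a two-finger parallel gripper is mounted at the origin on the work surface. World frame = base frame: x ahead of the robot, y to its left, z up, the work surface at z = 0. Lengths are in m, angles in degrees, forces in N, time in s.
With the tool pointing down it reaches from about 0.4 to 0.825 m from the base axis. Payload 7 kg.
Tool frame: the origin (TCP) lies on the centre line of the jaws, within the pads' length; the fingertips stand 19 mm ahead of it and the grasp point (between the pads) is the TCP (r.tip_extent is the distance from the TCP to the fingertips, in m); z points along the fingers, y is the line along which they close (so a half turn about z gives the same grasp; the last joint's range is limited). The gripper opens to 88 mm and grips with 3 to 60 N. Pads are 19 mm wide; open, the fingers measure 130 mm over their backs; the gripper's body (78 mm by 193 mm) begins 47 mm behind the grasp point.
Start: joints at [79.761, 20.546, 0.682, 0, -70.136, -16.507], TCP at [0.304, 0.603, 0.246] pointing down, gripper open.
Joint ranges: [-176.03, 176.03], [-82.01, 121.73], [-58.28, 71.71], [-173.87, 95.51], [-174.79, -0.11], [-173.66, 173.66]. Speed limits (degrees/s): [136.94, 136.94, 172.46, 180, 180, 180].

## Interface

Orientations are given as [roll, pitch, yaw] about the fixed x, y, z axes, in that order (R = Rz(yaw) Ry(pitch) Rx(roll)).
In Python, from plant import r gives the robot as it stands. The module is installed in compiled form; this text tells all that it offers.
- The arm moves only by the tool jog_arm, never from a script. Its argument "deltas" is a list that holds one entry, the list of rows, each a list of 5 numbers: the opening, from -1 (shut) to 1 (fully open), then the shift along the world's x, y, z in cm, then the turn about the world's z in rad. In form: [[[claw, dx, dy, dz, turn], ...]]. A call has 1 to 8 rows; each row shifts and turns the commanded pose from where the row before left it; what a row does not reach is not made up. A row lasts 1/8 s, in which the tool goes at most 62.5 mm and 10.7 degrees, less where a joint would pass 70% of its speed; a pose out of reach is approached as far as the arm can. A call with a gripper value outside its range is refused whole. The fingers move at their own pace and stop on an object; "force" is the grip in N (left out, the last holds). Time passes only in rows, so rows that do not move let the fingers close. It gives the time, the measured TCP pose, the force, the opening and the grip force at its end, in the units of the state.
- r.get_state(): the state, without advancing time (a new reading comes with each control period).
- r.capture(name): name is "side" or "top" or "wrist"; returns the picture (384x512x3 uint8, blue, green, red); there is no depth.
- r.camera_info(name): a dict with "fx", "fy", "cx", "cy" (pixels), "k1" (the pictures are not rectified: a ray, as slopes to the right and down, at radius r is drawn at 1 + k1 r^2 times it, then the intrinsics apply), "view" (4x4, takes a point from world to camera coordinates). Camera axes: x right, y up, looking along -z (the intrinsics and any distortion apply to the point x, -y, -z); pixel columns grow to the right and rows downward; lengths in m; the calibration is good to about 2 mm. A picture is of the moment at which its call begins: read the wrist's pose just before it. camera_info takes no time and is no camera call; for the wrist camera it gives the pose at the moment of the call.
- r.close_job(): hands the job in; it is judged then, once.
The state is a dict: "time_s": time; "joints": joint angles; "qd": joint speeds; "joint_torque": joint torques, N m; "tcp_pos": TCP position; "eef_rot": TCP orientation; "contact_force": force on the tool from outside, world axes, zero at the start; "moment": the same for the moment, N m; "gripper_width": finger opening in m; "gripper_force": force on a finger pad.
Only numpy, scipy, OpenCV 4.12 (cv2) and the standard library are available. Lean on these libraries where they do the work, as an engineer would, in place of code of your own. Each camera call takes 0.05 s, during which the arm holds its last target. There are 200 camera calls.

## Working session

There is one attempt and no reset: what is moved stays moved. The work goes in short steps, Python scripts to look and compute and a tool call to move; the robot and the scene stay as the last step left them, time stands still between calls to the robot, and variables do not carry over. Pictures are saved under pics/ and viewed, at most 10 in all, crops included, and the job is handed in when it is done.

Besides the shell and the picture viewer there is one more tool, called after ">>>" as name(argument=value, ...), one argument or row to a line, values as JSON. jog_arm: Moves the arm, as the interface text tells. Its arguments: {"type":"object","properties":{"deltas":{"type":"array"},"force":{"type":"number"}},"required":["deltas"]}

```bash
mkdir -p pics
cat > h.py <<'E'
import numpy as np, cv2
from plant import r
def ray(ci,u,v):
    a=np.array([(u-ci["cx"])/ci["fx"],(v-ci["cy"])/ci["fy"]]);p=a.copy()
    for _ in range(20): p=a/(1+ci["k1"]*(p@p))
    V=np.array(ci["view"]);R=V[:3,:3];c=-R.T@V[:3,3]
    d=R.T@np.array([p[0],-p[1],-1.]);return c,d/np.linalg.norm(d)
def plane(ci,u,v,z):
    c,d=ray(ci,u,v);return c+d*(z-c[2])/d[2]
def cross(ra,rb):
    (a,d),(b,e)=ra,rb
    A=np.stack([d,-e],1);s=np.linalg.lstsq(A,b-a,rcond=None)[0]
    p,q=a+s[0]*d,b+s[1]*e;return (p+q)/2,np.linalg.norm(p-q)
def proj(ci,P):
    V=np.array(ci["view"]);q=V[:3,:3]@np.array(P)+V[:3,3];p=np.array([q[0],-q[1]])/-q[2]
    p=p*(1+ci["k1"]*(p@p));return ci["cx"]+ci["fx"]*p[0],ci["cy"]+ci["fy"]*p[1]
E
python3 - <<'E'
from h import *
a=r.capture("top");b=r.capture("side")
cv2.imwrite("pics/top0.png",a);cv2.imwrite("pics/side0.png",b)
for n in("top","side"):
    ci=r.camera_info(n);print(n,ci["fx"],ci["k1"],np.round(ray(ci,256,192),3))
s=r.get_state();print(s["tcp_pos"],s["eef_rot"],s["gripper_width"],r.tip_extent)
E
```

```text
top 395.1425219663902 -0.1166002524334329 [[ 0.41  -0.079  1.178]
 [ 0.164 -0.01  -0.986]]
side 493.49351255490564 -0.06681590299230966 [[ 0.425  0.723  1.137]
 [ 0.103 -0.627 -0.773]]
[0.30359905 0.60241736 0.24470062] [ 1.79912923e+02 -8.03199113e-03 -2.67513866e+01] 0.08729438651320005 0.019
```

View pics/top0.png

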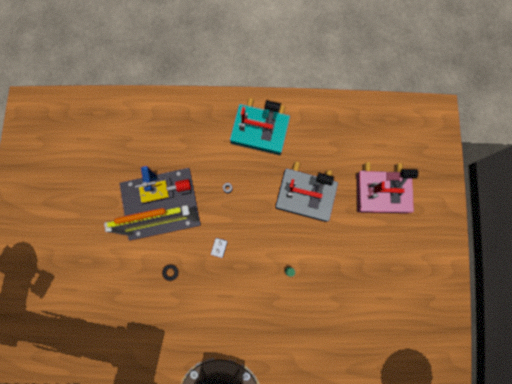

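View pics/side0.png

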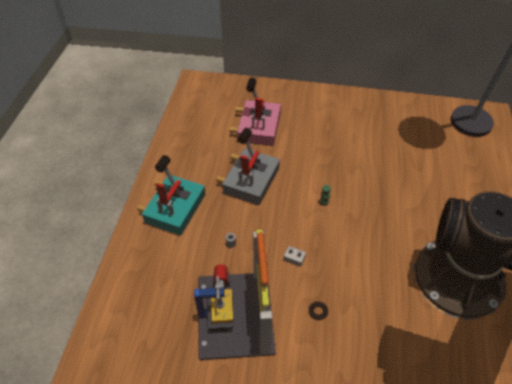

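The grey block at top (307,194) / side (250,177) is the valve_block. The turquoise one (260,128) and pink one (385,191) are look-alikes. The stand is at top (160,203). I'll confirm with an enlarged crop.

Run:
```python
from h import *
a=cv2.imread("pics/top0.png");b=cv2.imread("pics/side0.png")
L=lambda im,x,y,w,h,k:cv2.resize(im[y:y+h,x:x+w],None,fx=k,fy=k,interpolation=cv2.INTER_CUBIC)
A=np.hstack([L(a,265,150,80,75,5),L(b,210,120,80,75,5)]);B=np.hstack([L(a,95,155,120,90,3.33),L(b,185,225,100,75,4)])
h=min(225,B.shape[0])
B=B if B.shape[0]<=225 else B
cv2.imwrite("pics/crop0.png",np.vstack([A,cv2.resize(B,(800,225))]) if 0 else A)
cv2.imwrite("pics/crop1.png",np.hstack([cv2.resize(L(a,95,155,120,90,4),(400,300)),L(b,185,225,100,75,4)]))
# masks
def comp(im,lo,hi,roi,name,hsv=True):
    x,y,w,h=roi;s=cv2.cvtColor(im,cv2.COLOR_BGR2HSV)[y:y+h,x:x+w]
    m=cv2.inRange(s,np.array(lo),np.array(hi));n,l,st,ce=cv2.connectedComponentsWithStats(m)
    if n<2: print(name,'none');return
    i=1+np.argmax(st[1:,4]);pts=np.argwhere(l==i)[:,::-1]+[x,y]
    rc=cv2.minAreaRect(pts.astype(np.float32));print(name,st[i,4],np.round(ce[i]+[x,y],1),np.round(cv2.boxPoints(rc),1).tolist())
t=(270,155,72,70);s=(215,125,70,80)
for im,roi,nm in((a,t,'top'),(b,s,'side')):
    comp(im,(0,150,60),(6,255,255),roi,nm+' red')
    comp(im,(0,0,0),(180,255,45),roi,nm+' black')
    comp(im,(90,10,70),(130,90,160),roi,nm+' grey')
for im,roi,nm in((a,(95,160,115,85),'top'),(b,(190,225,90,135),'side')):
    comp(im,(5,200,170),(18,255,255),roi,nm+' orange')
    comp(im,(100,0,40),(140,90,90),roi,nm+' base')
for p in((307,194),(328,215),(60+80,235)): print(p,a[p[1],p[0]],cv2.cvtColor(a[p[1]:p[1]+1,p[0]:p[0]+1],cv2.COLOR_BGR2HSV))
```

```text
top red 151 [304.4 190.9] [[287.5, 188.3000030517578], [291.79998779296875, 179.39999389648438], [322.0, 194.0], [317.70001220703125, 202.89999389648438]]
top black 134 [324.1 179. ] [[315.6000061035156, 182.5], [316.6000061035156, 173.1999969482422], [332.6000061035156, 175.0], [331.5, 184.3000030517578]]
top grey 1501 [305.2 196.6] [[275.29998779296875, 207.3000030517578], [285.3999938964844, 168.8000030517578], [337.1000061035156, 182.3000030517578], [327.0, 220.8000030517578]]
side red 182 [248.6 162. ] [[240.1999969482422, 153.10000610351562], [257.79998779296875, 150.60000610351562], [260.70001220703125, 171.0], [243.10000610351562, 173.60000610351562]]
side black 96 [244.2 136.2] [[237.60000610351562, 139.8000030517578], [243.60000610351562, 127.80000305175781], [250.8000030517578, 131.39999389648438], [244.8000030517578, 143.39999389648438]]
side grey none
top orange 241 [138.4 215.8] [[113.4000015258789, 218.5], [162.5, 207.60000610351562], [163.60000610351562, 212.60000610351562], [114.5999984741211, 223.5]]
top base 853 [154.1 199.4] [[120.9000015258789, 179.3000030517578], [195.5, 178.1999969482422], [196.0, 212.0], [121.4000015258789, 213.10000610351562]]
side orange 5 [262.8 269.6] [[260.79998779296875, 268.6000061035156], [262.79998779296875, 267.6000061035156], [264.0, 270.0], [262.0, 271.0]]
side base 34 [205.1 312.4] [[202.0, 308.0], [207.0, 308.0], [207.0, 317.0], [202.0, 317.0]]
(307, 194) [ 42  43 155] [[[  0 186 155]]]
(328, 215) [147 145 139] [[[ 98  14 147]]]
(140, 235) [94 88 91] [[[135  16  94]]]
```

View pics/crop0.png

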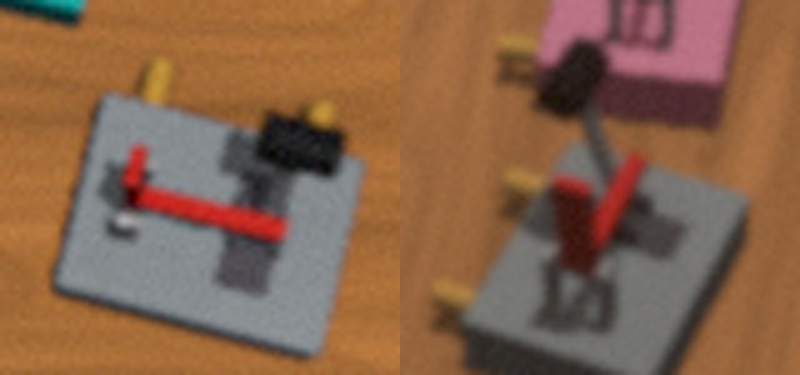

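View pics/crop1.png

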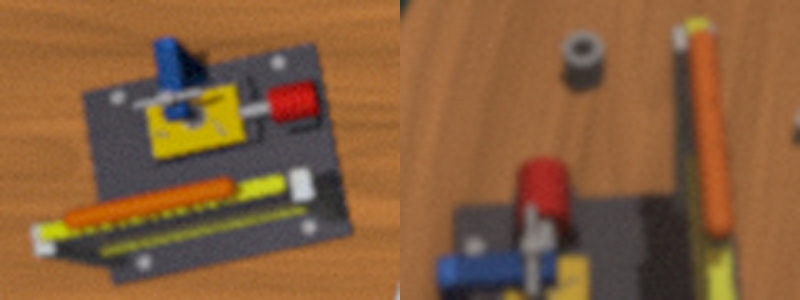

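The crop confirms it: grey block, red catch lying across the stem, tab up, black cross-grip leaning away (+x). The orange bar runs from top (115,221) to (165,211), and the stand's corners are visible.

Run:
```python
from h import *
t=r.camera_info("top");s=r.camera_info("side")
def rect(px,z):
    P=np.array([plane(t,u,v,z)[:2] for u,v in px]);c=P.mean(0) # order: +x+y, +x-y, -x-y, -x+y
    ex=(P[0]+P[1]-P[2]-P[3])/2;ey=(P[0]+P[3]-P[1]-P[2])/2
    yaw=np.arctan2(*(ex/np.linalg.norm(ex)+np.array([ey[1],-ey[0]])/np.linalg.norm(ey))[::-1])
    print("c",c.round(4),"size",np.linalg.norm(ex).round(3),np.linalg.norm(ey).round(3),"yaw",np.degrees(yaw).round(2));return c,yaw
def w(c,y,p): return np.round([c[0]+p[0]*np.cos(y)-p[1]*np.sin(y),c[1]+p[0]*np.sin(y)+p[1]*np.cos(y),p[2]],4)
c,y=rect([(285,169),(337.4,182),(328.6,220.6),(276,208)],.045)
g0=.3;
for n,p in dict(tab=(-4,50,165),cpiv=(-4,50,85),grip=(31,-25,155.3),gripPulled=(-45.7,-25,149.5),pivot=(0,-25,55),tabover=(-4,129.8,90.7)).items():
    P=w(c,y,np.array(p)/1000);print(n,P,np.round(proj(t,P),1),np.round(proj(s,P),1))
print("grip tri",cross(ray(t,324.1,179),ray(s,244.2,136.2)))
c,y=rect([(119.9,182.9),(189.5,167.9),(200.6,225.5),(128.9,240.2)],.012)
a=cross(ray(t,115.4,221),ray(s,265,283.8));b=cross(ray(t,164.6,210.8),ray(s,260,233))
print("bar",a,b,(a[0]+b[0])/2)
print("handle xy at -65:",w(c,y,(-.065,0,.198)))
for n,p in dict(socket=(227,188),washer=(170,272),dowel=(219,248),spool=(290,271)).items(): print(n,plane(t,*p,.02).round(3))
```

```text
c [ 0.5937 -0.2388] size 0.118 0.157 yaw -12.63
tab [ 0.6007 -0.1892  0.165 ] [294.3 184.4] [246.7 155.1]
cpiv [ 0.6007 -0.1892  0.085 ] [291.2 189.6] [247.1 174.6]
grip [ 0.6185 -0.27    0.1553] [324.3 179.2] [245.5 136.5]
gripPulled [ 0.5436 -0.2533  0.1495] [317.9 207.4] [270.7 145.1]
pivot [ 0.5882 -0.2632  0.055 ] [315.7 196.3] [255.7 163.4]
tabover [ 0.6181 -0.1113  0.0907] [263.7 182.5] [235.8 193.5]
grip tri (array([ 0.62057696, -0.26927347,  0.156121  ]), np.float64(0.003233814406580592))
c [0.5607 0.1969] size 0.178 0.217 yaw 13.46
bar (array([0.48541358, 0.24172923, 0.25801492]), np.float64(0.0007239763257648777)) (array([0.51342251, 0.12443234, 0.26197075]), np.float64(0.002488917881984642)) [0.49941804 0.18308078 0.25999283]
handle xy at -65: [0.4975 0.1817 0.198 ]
socket [ 0.612 -0.004  0.02 ]
washer [0.361 0.153 0.02 ]
dowel [0.435 0.013 0.02 ]
spool [ 0.374 -0.194  0.02 ]
```

>>> jog_arm(
  deltas=[
    [[1,2,-4.2,1,-0.087],[1,2,-4.2,1,-0.087],[1,2,-4.2,1,-0.087],[1,2,-4.2,1,-0.087],[1,2,-4.2,1,-0.087],[1,2,-4.2,1,-0.087],[1,2,-4.2,1,-0.087],[1,2,-4.2,1,-0.087]],
  ],
)

```text
time_s: 1.1
tcp_pos: [0.464, 0.2652, 0.3257]
eef_rot: [180.0, 0.0, -66.8]
contact_force: [-0.2, 0.4, 0.1]
gripper_width: 0.0875
gripper_force: 0.0
```

>>> jog_arm(
  deltas=[
    [[1,1.2,-2.7,0,-0.057],[1,1.2,-2.7,0,-0.057],[1,1.0,-2.8,0,-0.056],[1,0,0,0,0]],
  ],
)

```text
time_s: 1.6
tcp_pos: [0.4979, 0.1832, 0.3253]
eef_rot: [180.0, -0.0, -76.5]
contact_force: [-0.7, -0.3, 0.2]
gripper_width: 0.0875
gripper_force: 0.0
```

Run:
```python
from h import *
cv2.imwrite("pics/w1.png",r.capture("wrist"));s=r.get_state();print(s["tcp_pos"],s["eef_rot"])
ci=r.camera_info("wrist");print(proj(ci,[.4985,.1825,.26]),proj(ci,s["tcp_pos"]))
```

```text
[0.49779766 0.18402404 0.32530385] [ 1.79971239e+02 -6.34182160e-04 -7.64409382e+01]
(np.float64(255.0291064827546), np.float64(213.47134180654595)) (np.float64(255.97046298438434), np.float64(259.1680217491955))
```

View pics/w1.png

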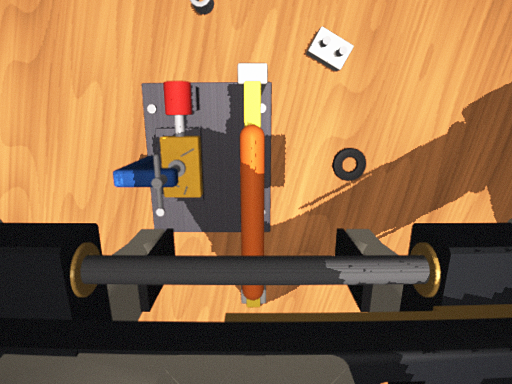

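The bar is centred between the fingers (column 253, rows 127–295), so I descend and grip it.

>>> jog_arm(
  deltas=[
    [[1,0,0,-2.2,0],[1,0,0,-2.2,0],[1,0,0,-2.1,0],[-1,0,0,0,0],[-1,0,0,0,0],[-1,0,0,0,0],[-1,0,0,0,0],[-1,0,0,0,0]],
  ],
  force=30,
)

```text
time_s: 2.65
tcp_pos: [0.4979, 0.1848, 0.2609]
eef_rot: [-180.0, 0.0, -76.4]
contact_force: [-0.4, 0.6, -0.0]
gripper_width: 0.0428
gripper_force: 0.0
```

>>> jog_arm(
  deltas=[
    [[-1,0,0,0,0],[-1,0,0,0,0],[-1,0,0,0,0],[-1,0,0,0,0],[-1,0,0,0,0],[-1,0,0,0,0]],
  ],
)

```text
time_s: 3.4
tcp_pos: [0.4992, 0.1852, 0.2608]
eef_rot: [-179.8, 0.0, -76.4]
contact_force: [7.2, 0.2, -2.5]
gripper_width: 0.0151
gripper_force: 30.0
```

>>> jog_arm(
  deltas=[
    [[-1,0.1,0,-0.8,0],[-1,0,0,-0.8,0],[-1,0,0,-0.8,0],[-1,0,0,-0.8,0],[-1,0,0,-0.8,0],[-1,0,0,-0.8,0],[-1,0,0,-0.8,0],[-1,0,0,0,0]],
  ],
)

```text
time_s: 4.4
tcp_pos: [0.4992, 0.1851, 0.2033]
eef_rot: [-180.0, 0.0, -76.4]
contact_force: [9.5, 3.4, -5.6]
gripper_width: 0.0147
gripper_force: 30.0
```

>>> jog_arm(
  deltas=[
    [[-1,0,0,-0.2,0],[-1,0,0,-0.2,0],[-1,0,0,-0.1,0],[-1,0,0,0,0],[-1,0,0,0,0]],
  ],
)

```text
time_s: 5.03
tcp_pos: [0.4992, 0.1851, 0.1993]
eef_rot: [-179.9, 0.0, -76.4]
contact_force: [4.5, 2.5, 1.9]
gripper_width: 0.0148
gripper_force: 30.0
```

>>> jog_arm(
  deltas=[
    [[-1,0,0,-0.2,0],[-1,0,0,-0.2,0],[-1,0,0,0,0],[-1,0,0,0,0]],
  ],
)

```text
time_s: 5.52
tcp_pos: [0.4994, 0.1851, 0.1982]
eef_rot: [-179.8, 0.0, -76.3]
contact_force: [-5.5, 1.2, 22.3]
gripper_width: 0.0152
gripper_force: 30.0
```

The stop is reached (force rises to 22 N). Release and rise.

>>> jog_arm(
  deltas=[
    [[0,0,0,0,0],[0,0,0,0,0],[0,0,0,0,0],[0,0,0,0,0],[0,0,0,2,0],[0,0,0,4,0],[0,0,0,4,0],[-1,0,0,2,0]],
  ],
)

```text
time_s: 6.52
tcp_pos: [0.4992, 0.1849, 0.3177]
eef_rot: [-179.9, 0.0, -76.4]
contact_force: [0.3, 0.7, -0.9]
gripper_width: 0.0378
gripper_force: 0.0
```

Run:
```python
from h import *
import math
s=r.get_state();print(s["tcp_pos"],s["eef_rot"],s["gripper_width"],s["joints"])
# corner path in block frame -> TCP (fingertip corner at +y side, half width 10 mm)
c=np.array([.5937,-.2388]);y=math.radians(-12.63);R=np.array([[math.cos(y),-math.sin(y)],[math.sin(y),math.cos(y)]])
for th,sl in [(-.15,55),(0,55),(.2,57),(.4,60),(.6,62),(.8,65),(1.0,67),(1.2,69),(1.4,70),(1.5,70)]:
    Y=50+sl*math.sin(th)-4*math.cos(th)-10;Z=85+sl*math.cos(th)+4*math.sin(th)+19
    p=c+R@np.array([-.004,Y/1000]);print(th,(p*100).round(2),round(Z/10,2))
```

```text
[0.49923353 0.18493145 0.3177286 ] [-1.79873819e+02  4.10087192e-02 -7.63607876e+01] 0.0377636807397859 [ 4.14590401e+01  4.61595459e+00 -1.06102934e+01  2.34566027e-02
 -7.46430175e+01 -2.78260591e+01]
-0.15 [ 59.59 -21.08] 15.78
0 [ 59.77 -20.28] 15.9
0.2 [ 60.02 -19.17] 16.07
0.4 [ 60.28 -17.97] 16.08
0.6 [ 60.55 -16.8 ] 15.74
0.8 [ 60.81 -15.61] 15.22
1.0 [ 61.04 -14.6 ] 14.36
1.2 [ 61.23 -13.76] 13.27
1.4 [ 61.35 -13.22] 11.98
1.5 [ 61.37 -13.1 ] 11.29
```

>>> jog_arm(
  deltas=[
    [[-1,1.2,-5,0,-0.057],[-1,1.2,-5,0,-0.057],[-1,1.2,-5,0,-0.057],[-1,1.2,-5,0,-0.057],[-1,1.2,-5,0,-0.057],[-1,1.2,-5,0,-0.057],[-1,1.2,-5,0,-0.057],[-1,1.2,-5,0,-0.057]],
  ],
)

```text
time_s: 7.52
tcp_pos: [0.5949, -0.217, 0.3152]
eef_rot: [180.0, 0.0, -102.6]
contact_force: [0.9, 1.0, 0.2]
gripper_width: 0.0004
gripper_force: 0.0
```

Run:
```python
from h import *
im=r.capture("wrist");s=r.get_state();print(s["tcp_pos"],s["eef_rot"],s["gripper_width"])
ci=r.camera_info("wrist")
for n,P in dict(tab=[.6007,-.1892,.165],grip=[.619,-.27,.1553],tip=[.595,-.215,.138]).items(): print(n,np.round(proj(ci,P)))
cv2.imwrite("pics/w2.png",im)
```

```text
[ 0.5954271  -0.2217341   0.31427705] [ 1.79900681e+02 -1.17090468e-01 -1.02887797e+02] 0.0005272660135098344
tab [257. 220.]
grip [219. 142.]
tip [256. 187.]
```

View pics/w2.png

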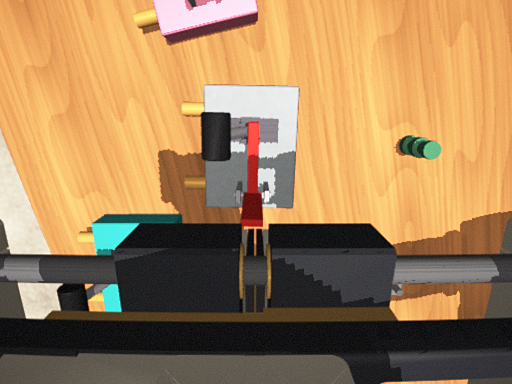

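Tab top is at (253,212) and the black grip at (216,136), both close to prediction. Fingers are on the nose side of the tab, so I descend.

>>> jog_arm(
  deltas=[
    [[-1,0.1,0.1,-4,0],[-1,0,0,-4,0],[-1,0,0,-4,0],[-1,0,0,-3.7,0],[-1,0,0,0,0]],
  ],
)

```text
time_s: 8.2
tcp_pos: [0.5936, -0.2139, 0.1553]
eef_rot: [179.6, -0.0, -102.5]
contact_force: [-0.5, -0.8, -0.3]
gripper_width: 0.0002
gripper_force: 0.0
```

>>> jog_arm(
  deltas=[
    [[-1,0.3,1.1,0.3,0],[-1,0.3,1.1,0.2,0],[-1,0.3,1.2,0,0],[-1,0.25,1.2,-0.3,0],[-1,0.25,1.2,-0.5,0],[-1,0.2,1.0,-0.85,0],[-1,0,0,0,0]],
  ],
)

```text
time_s: 9.07
tcp_pos: [0.6114, -0.1452, 0.1458]
eef_rot: [179.9, -0.0, -102.4]
contact_force: [0.1, 0.5, 0.8]
gripper_width: 0.0006
gripper_force: 0.0
```

>>> jog_arm(
  deltas=[
    [[-1,0.2,0.8,-1.2,0],[-1,0.1,0.5,-1.3,0],[-1,0,0.2,-0.7,0],[-1,0,0,-0.3,0],[-1,0,0,0,0],[-1,0,0,0,0]],
  ],
)

```text
time_s: 9.82
tcp_pos: [0.6147, -0.131, 0.1126]
eef_rot: [-180.0, 0.0, -102.5]
contact_force: [-2.0, 2.4, 6.3]
gripper_width: 0.0005
gripper_force: 2.8
```

Run:
```python
from h import *
b=r.capture("side");s=r.get_state();print(s["tcp_pos"],s["contact_force"])
cv2.imwrite("pics/s3.png",cv2.resize(b[110:300,190:340],None,fx=3.1,fy=3.1,interpolation=cv2.INTER_CUBIC))
```

```text
[ 0.6146533  -0.13101986  0.11260144] [-2.97511305  2.73925096  5.4149003 ]
```

View pics/s3.png

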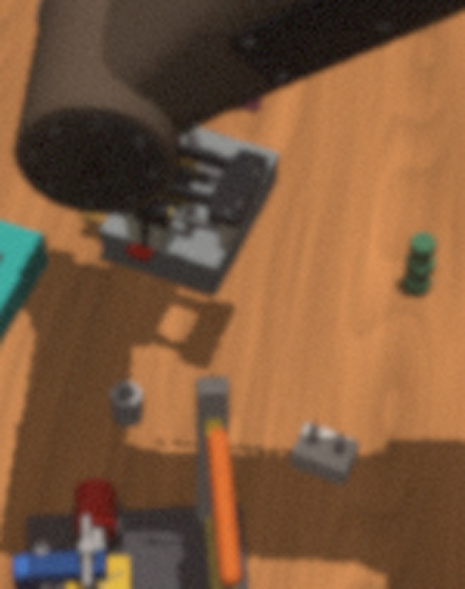

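The red tab at crop (140,252) lies over at the block's +y edge, and the 6 N upward force says it is on its stop. Shield is down. Now up, and over to the grip.

>>> jog_arm(
  deltas=[
    [[-1,0,0.1,3,0],[-1,0,0,6,0],[-1,0,0,6,0],[1,0,-1.6,4.5,0],[1,0.1,-4,0,0],[1,0.1,-4,0,0],[1,0.2,-4.4,0,0],[1,0,0,0,0]],
  ],
)

```text
time_s: 10.88
tcp_pos: [0.6182, -0.273, 0.306]
eef_rot: [179.9, -0.0, -102.7]
contact_force: [-0.2, -0.3, -0.3]
gripper_width: 0.0448
gripper_force: 0.0
```

Run:
```python
from h import *
ci=r.camera_info("wrist");im=r.capture("wrist");s=r.get_state();print(s["tcp_pos"],s["eef_rot"],s["gripper_width"])
for n,P in dict(grip=[.619,-.27,.1553],tabover=[.6181,-.1113,.0907]).items(): print(n,np.round(proj(ci,P)))
cv2.imwrite("pics/w4.png",im)
x=cv2.cvtColor(im,cv2.COLOR_BGR2HSV)
```

```text
[ 0.618303   -0.27161415  0.3061834 ] [ 1.79931571e+02  8.59521732e-03 -1.02635578e+02] 0.04930747240816544
grip [254. 190.]
tabover [282. 294.]
```

View pics/w4.png

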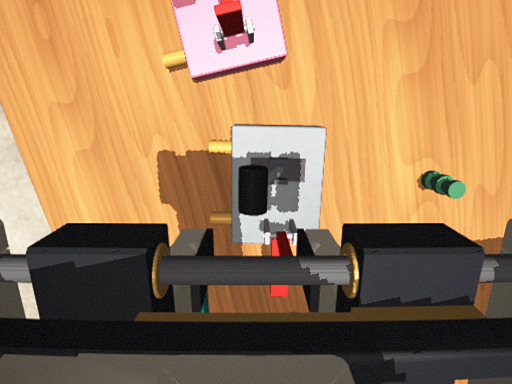

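Barrel is centred at (253,190) between the fingers, and the catch tab lies over at (280,270). Descend and grip.

>>> jog_arm(
  deltas=[
    [[0.6,0,0,-5,0],[0.6,0,0,-5,0],[0.6,0,0,-4.5,0],[-1,0,0,0,0],[-1,0,0,0,0],[-1,0,0,0,0],[-1,0,0,0,0],[-1,0,0,0,0]],
  ],
  force=30,
)

```text
time_s: 11.92
tcp_pos: [0.6198, -0.2705, 0.1633]
eef_rot: [-179.8, 0.0, -102.5]
contact_force: [2.7, -0.8, 0.9]
gripper_width: 0.0273
gripper_force: 30.0
```

>>> jog_arm(
  deltas=[
    [[-1,0,0,0,0],[-1,0,0,0,0],[-1,0,0,0,0]],
  ],
)

```text
time_s: 12.3
tcp_pos: [0.62, -0.2705, 0.1632]
eef_rot: [-179.8, -0.0, -102.5]
contact_force: [4.0, -1.1, 4.9]
gripper_width: 0.0272
gripper_force: 30.0
```

Run:
```python
import math,numpy as np
y=math.radians(-12.63);p=None
for a in np.linspace(.3,-.45,9):
    q=np.array([105*math.sin(a)*math.cos(y),105*math.sin(a)*math.sin(y),105*math.cos(a)])/10
    if p is not None: print(round(a,2),(q-p).round(2))
    p=q
```

```text
0.21 [-0.93  0.21  0.25]
0.11 [-0.95  0.21  0.16]
0.02 [-0.96  0.21  0.06]
-0.08 [-0.96  0.22 -0.03]
-0.17 [-0.95  0.21 -0.12]
-0.26 [-0.94  0.21 -0.21]
-0.36 [-0.91  0.2  -0.3 ]
-0.45 [-0.88  0.2  -0.39]
```

>>> jog_arm(
  deltas=[
    [[-1,-0.93,0.21,0.25,0],[-1,-0.95,0.21,0.16,0],[-1,-0.96,0.21,0.06,0],[-1,-0.96,0.21,-0.03,0],[-1,-0.95,0.21,-0.12,0],[-1,-0.94,0.21,-0.21,0],[-1,-0.7,0.15,-0.25,0],[-1,0,0,0,0]],
  ],
)

```text
time_s: 13.3
tcp_pos: [0.5592, -0.2562, 0.1636]
eef_rot: [-179.4, 0.0, -102.4]
contact_force: [8.3, 2.5, 8.2]
gripper_width: 0.0274
gripper_force: 30.0
```

>>> jog_arm(
  deltas=[
    [[-1,-0.5,0.11,-0.25,0],[-1,-0.5,0.11,-0.25,0],[-1,-0.3,0.07,-0.1,0],[-1,0,0,0,0],[-1,0,0,0,0]],
  ],
)

```text
time_s: 13.92
tcp_pos: [0.5468, -0.2533, 0.1575]
eef_rot: [-179.4, 0.0, -102.4]
contact_force: [9.1, 3.4, 8.0]
gripper_width: 0.0271
gripper_force: 30.0
```

>>> jog_arm(
  deltas=[
    [[-1,-0.3,0.07,-0.1,0],[-1,-0.2,0.04,0,0],[-1,0,0,0,0],[-1,0,0,0,0],[-1,0,0,0,0],[-1,0,0,0,0],[-1,0,0,0,0],[-1,0,0,0,0]],
  ],
)

```text
time_s: 14.92
tcp_pos: [0.5449, -0.2528, 0.157]
eef_rot: [-179.1, 0.0, -102.4]
contact_force: [19.7, -0.5, 2.0]
gripper_width: 0.0271
gripper_force: 30.0
```

Run:
```python
from h import *
t=r.capture("top");w=r.capture("wrist")
a=cv2.resize(t[150:260,90:350],None,fx=2.5,fy=2.5,interpolation=cv2.INTER_CUBIC);b=cv2.resize(w,(400,300))
c=np.zeros((600,800,3),np.uint8);c[:275,:650]=a;c[290:590,:400]=b;cv2.imwrite("pics/end.png",c)
s=r.get_state();print(s["time_s"],s["tcp_pos"],s["contact_force"],s["gripper_force"])
```

```text
15.025 [ 0.54490434 -0.25281492  0.15701109] [19.65704135 -0.47012183  2.23274046] 29.984341263771057
```

View pics/end.png

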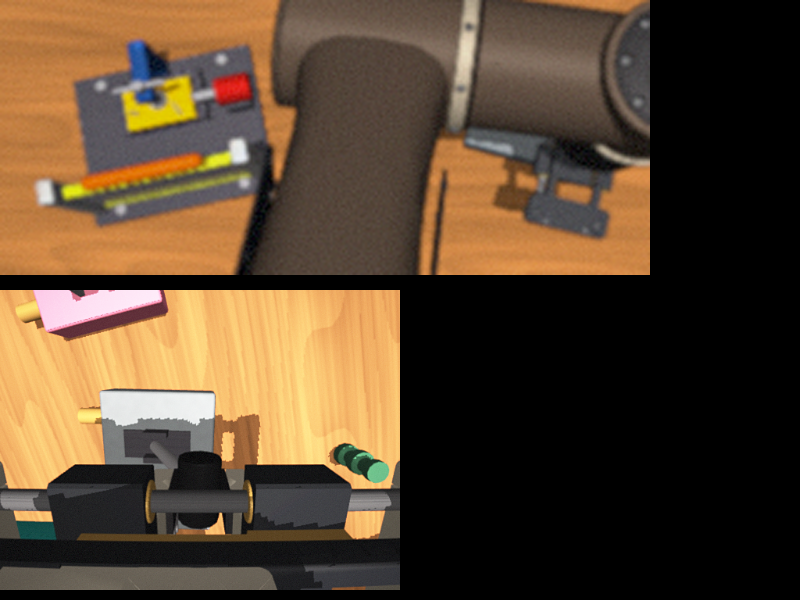

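The lever is on its stop (20 N, 8 N of it spring), gripped between the pads at wrist crop (200,490). The shield is still down. One more second of holding, then hand in.

>>> jog_arm(
  deltas=[
    [[-1,0,0,0,0],[-1,0,0,0,0],[-1,0,0,0,0],[-1,0,0,0,0],[-1,0,0,0,0],[-1,0,0,0,0],[-1,0,0,0,0],[-1,0,0,0,0]],
  ],
)

```text
time_s: 16.02
tcp_pos: [0.5449, -0.2528, 0.157]
eef_rot: [-179.1, 0.0, -102.4]
contact_force: [19.6, -1.4, 2.8]
gripper_width: 0.0274
gripper_force: 30.0
```

```bash
python3 -c "
from plant import r
print(r.get_state()['contact_force']);print(r.close_job())"
```

```text
[19.56438734 -1.43644502  2.80794001]
the job is handed in; nothing more can be done
None
```

I handed the job in at about 16 s with the shield down, the catch flipped over and the lever still gripped at its stop; I touched no loose parts, and no verdict was returned.

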